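# Trace the cam template

### The arm

A 6-joint arm with a two-finger parallel gripper is mounted at the origin on the work surface. World frame = base frame: x ahead of the robot, y to its left, z up, the work surface at z = 0. Lengths are in mm, angles in rad, forces in N, time in s.
With the tool pointing down it reaches from about 275 to 750 mm from the base axis. Payload 10.2 kg.
Tool frame: the origin (TCP) lies at the very end of the fingers, on their centre line; the grasp point (between the pads) lies 19 mm behind it; z points along the fingers, y is the line along which they close (so a half turn about z gives the same grasp; the last joint's range is limited). The gripper opens to 85 mm and grips with 20 to 120 N. Pads are 22 mm wide; open, the fingers measure 114 mm over their backs; the gripper's body (76 mm by 85 mm) begins 54 mm behind the grasp point. The pads swing forward as they close: fully open they stand 13 mm farther back than shut.
Start: joints at [-1.499, 0.313, 1.498, -0, 1.331, -0.223], TCP at [152.525, -502.362, 231.294] pointing down, gripper open.
Joint ranges: [-2.94, 2.94], [-0.97, 2.17], [0.19, 2.56], [-1.23, 4.37], [0.02, 3.11], [-2.88, 2.88]. Speed limits (rad/s): [2.39, 2.39, 3.01, 3.14, 3.14, 3.14].

### API

Orientations are given as a unit quaternion [w, x, y, z].
In Python, from rig import ctrl gives the robot as it stands.
- The arm moves only by the shell command python3 -m inch 'ROWS' [OPENING] [FORCE]. ROWS is text: rows parted by semicolons, each of 6 numbers parted by spaces: the shift along the tool's x, y, z in mm, then the turn, a rotation vector about the tool's x, y, z in units of 6 degrees (1.0 is 6 degrees). A call has exactly 10 rows; each row shifts and turns the commanded pose from where the row before left it, along the tool's axes as they then stand; what a row does not reach is not made up. A row lasts 1/12 s, in which the tool goes at most 41.7 mm and 7.16 degrees, less where a joint would pass 70% of its speed; a pose out of reach is approached as far as the arm can. A call with a gripper value outside its range is refused whole. OPENING is the opening, from 0 (shut) to 1 (fully open), set as the call begins (- or left out, the last holds). The fingers move at their own pace and stop on an object; FORCE is the grip in N (left out, the last holds). Time passes only in rows, so rows that do not move let the fingers close, or fill a call up. It gives the time, the measured TCP pose, the force, the opening and the grip force at its end, in the units of the state.
- ctrl.sense(): the state, without advancing time (a new reading comes with each control period).
- ctrl.capture(name): name is "scene" or "top"; returns a dict with "image" (384x512x3 uint8, red, green, blue), "intrinsics" (3x3 intrinsics, pixels), "rvec" (rotation vector, rad) and "tvec" (3), from world to camera coordinates, as OpenCV has them. Camera axes: x right, y down, z forward; pixel columns grow to the right and rows downward; lengths in mm; the calibration is good to about 2 mm. A picture is of the moment at which its call begins. There is no depth.
- ctrl.finish_job(): hands the job in; it is judged then, once.
The state is a dict: "time_s": time; "joints": joint angles; "dq": joint speeds; "tau": joint torques, N m; "eef_pos": TCP position; "ee_rot": TCP orientation; "force": force on the tool from outside, world axes, zero at the start; "wrist_torque": the same for the moment, N m; "grip_width": opening from 0.0 (shut) to 1.0 (fully open); "grip_force": force on a finger pad.
Only numpy, scipy, OpenCV 4.12 (cv2) and the standard library are available. Lean on these libraries where they do the work, as an engineer would, in place of code of your own. Each camera call takes 0.05 s, during which the arm holds its last target. There are 200 camera calls.

### The job

Push the toggle clamp's handle fully down so that its pad holds the cam template on the board. Then take the tracing stylus and run its foot along the template's wavy front edge, from the wide end to the narrow end, keeping it gently against the edge all the way round the curves. Leave the stylus standing upright on the board past the narrow end, the clamp still closed, the template and the other things not shifted.

Things in the scene. Friction and masses are not known exactly. Their poses are not given: they have to be found in the camera images.
- board: Tracing board: fixed plywood, 12 mm thick, x from -110 to +170 mm, y from -185 to +185 mm of its origin (underside, on the table). x points from the front edge, nearest the robot, to the back. Carries steel pins (18 mm tall) behind and at one end of the template, and a toggle clamp whose handle hinge is at x 90, y 0, z 57 mm.
- clamp_handle (a joint): Toggle clamp handle about its level hinge along board y, rad. 0: open, handle 1.0 rad above level, leaning to board +x; 1.0: fully down, level, at its stop. Stays where left; pushing down takes under 6 N; past 0.87 it is over centre and springs home. Handle 94 mm long from the hinge, its outer 60 mm a rubber grip 16 mm thick. A 65 mm clamp arm on the other side (-x) comes down with it.
- handle_grip (a point): Point on the upper face of the clamp handle's grip (the face to push on), 75 mm along the handle from the hinge and 8 mm off its centre line. Its x runs outward along the handle, its z square to that face.
- clamp_pad: The clamp's rubber pad, 24 mm across, on a sprung spindle at the end of the clamp arm. Origin at the centre of its face. In the air while the clamp is open; presses on the template's top with about 9 N when closed.
- template: Cam template: loose aluminium plate 200 mm long (y), 10 mm thick, flat on the board, axes parallel to the board's. Origin on its underside, 12 mm above the table. Straight back edge at x 45 mm. Wavy front edge (towards -x) at x = -30 + 0.12 y + 10 cos(360 deg (y + 45)/120) mm, y from -100 (wide end, 97 mm deep) to +100 (narrow end, 60 mm deep).
- stylus: Tracing stylus: steel, 120 mm tall, 285 g, upright. Origin at the centre of its underside. Round foot 40 mm across, 14 mm high; collar 32 mm across up to z 26; barrel 26 mm across, z 26 to 112 mm (grip it about 85 mm up). The foot yields sideways on springs, 0.6 N per mm, at most 6 mm, so hold the barrel about 3 mm nearer to the edge than the foot can go.
- foot (a point): Centre of the underside of the stylus's round foot (radius 20 mm); moves with the foot.
- standoff: A plain aluminium round bar end, 42 mm across and 95 mm tall, without foot or collar, standing on the table. Bystander. Origin at its underside.
- caster: A swivel caster, 60 by 50 mm and 82 mm tall, standing wheel up on the back of the board. Bystander. Origin at its underside.
- offcut: A short aluminium profile bar, 90 by 30 by 30 mm, lying on the back of the board. Bystander. Origin at its underside.
- t0 (a point): Station 0 of 0 to 8 on the way along the wavy edge, fixed to the template (5 mm above its underside, axes as the template's): where the foot's centre is when the foot touches the edge there. The stations lie about 20 mm apart, from 0 near the wide end to 8 near the narrow end.
- t1 (a point): Station 1 of 0 to 8 on the way along the wavy edge, fixed to the template (5 mm above its underside, axes as the template's): where the foot's centre is when the foot touches the edge there. See t0.
- t2 (a point): Station 2 of 0 to 8 on the way along the wavy edge, fixed to the template (5 mm above its underside, axes as the template's): where the foot's centre is when the foot touches the edge there. See t0.
- t3 (a point): Station 3 of 0 to 8 on the way along the wavy edge, fixed to the template (5 mm above its underside, axes as the template's): where the foot's centre is when the foot touches the edge there. See t0.
- t4 (a point): Station 4 of 0 to 8 on the way along the wavy edge, fixed to the template (5 mm above its underside, axes as the template's): where the foot's centre is when the foot touches the edge there. See t0.
- t5 (a point): Station 5 of 0 to 8 on the way along the wavy edge, fixed to the template (5 mm above its underside, axes as the template's): where the foot's centre is when the foot touches the edge there. See t0.
- t6 (a point): Station 6 of 0 to 8 on the way along the wavy edge, fixed to the template (5 mm above its underside, axes as the template's): where the foot's centre is when the foot touches the edge there. See t0.
- t7 (a point): Station 7 of 0 to 8 on the way along the wavy edge, fixed to the template (5 mm above its underside, axes as the template's): where the foot's centre is when the foot touches the edge there. See t0.
- t8 (a point): Station 8 of 0 to 8 on the way along the wavy edge, fixed to the template (5 mm above its underside, axes as the template's): where the foot's centre is when the foot touches the edge there. See t0.
Not all that is in view belongs to the job. Leave any brown look-alike of the stylus alone.

How it is judged (in metres and radians):
On the way, in this order (a step that is already met when the one before it is completed fails the run):
1. the toggle clamp is pushed over centre and its pad presses on the template (value of joint clamp_handle above 0.95 rad and contact force between clamp_pad and template above 4 N), for 0.2 s.
2. the stylus foot touches the edge at station 0 (centre within 7 mm of t0, contact over 0.2 N), template clamped (horizontal distance between foot and t0 below 0.007 m and contact force between stylus and template above 0.2 N and value of joint clamp_handle above 0.95 rad), for 0.04 s.
3. the stylus foot touches the edge at station 1 (centre within 7 mm of t1, contact over 0.2 N), template clamped (horizontal distance between foot and t1 below 0.007 m and contact force between stylus and template above 0.2 N and value of joint clamp_handle above 0.95 rad), for 0.04 s.
4. the stylus foot touches the edge at station 2 (centre within 7 mm of t2, contact over 0.2 N), template clamped (horizontal distance between foot and t2 below 0.007 m and contact force between stylus and template above 0.2 N and value of joint clamp_handle above 0.95 rad), for 0.04 s.
5. the stylus foot touches the edge at station 3 (centre within 7 mm of t3, contact over 0.2 N), template clamped (horizontal distance between foot and t3 below 0.007 m and contact force between stylus and template above 0.2 N and value of joint clamp_handle above 0.95 rad), for 0.04 s.
6. the stylus foot touches the edge at station 4 (centre within 7 mm of t4, contact over 0.2 N), template clamped (horizontal distance between foot and t4 below 0.007 m and contact force between stylus and template above 0.2 N and value of joint clamp_handle above 0.95 rad), for 0.04 s.
7. the stylus foot touches the edge at station 5 (centre within 7 mm of t5, contact over 0.2 N), template clamped (horizontal distance between foot and t5 below 0.007 m and contact force between stylus and template above 0.2 N and value of joint clamp_handle above 0.95 rad), for 0.04 s.
8. the stylus foot touches the edge at station 6 (centre within 7 mm of t6, contact over 0.2 N), template clamped (horizontal distance between foot and t6 below 0.007 m and contact force between stylus and template above 0.2 N and value of joint clamp_handle above 0.95 rad), for 0.04 s.
9. the stylus foot touches the edge at station 7 (centre within 7 mm of t7, contact over 0.2 N), template clamped (horizontal distance between foot and t7 below 0.007 m and contact force between stylus and template above 0.2 N and value of joint clamp_handle above 0.95 rad), for 0.04 s.
10. the stylus foot touches the edge at station 8 (centre within 7 mm of t8, contact over 0.2 N), template clamped (horizontal distance between foot and t8 below 0.007 m and contact force between stylus and template above 0.2 N and value of joint clamp_handle above 0.95 rad), for 0.04 s.
At the end, for the whole second after the job is handed in: Stylus released, still and upright (0.1 rad) on the board, foot centre past the narrow end (over 98 mm from the template's middle); clamp handle beyond 0.95 rad with its pad pressing on the template (over 4 N); template within 6 mm of its start (all of step 1 and y of foot in the frame of template above 0.098 m and y of foot in the frame of board below 0.185 m and x of foot in the frame of board between -0.11 and 0.17 m and z of foot in the frame of board between 0.01 and 0.015 m and angle between stylus's own z axis and vertical below 0.1 rad and linear speed of stylus below 0.02 m/s and distance of template from where it was at the start of the episode below 0.006 m); the robot touches nothing.
It fails at once if the stylus is pressed against the template with more than 25 N (contact force between stylus and template above 25 N).
It fails at once if the template is shifted more than 8 mm (distance of template from where it was at the start of the episode above 0.008 m).
It fails at once if the standoff is shifted more than 20 mm (distance of standoff from where it was at the start of the episode above 0.02 m).
It fails at once if the caster is shifted more than 20 mm (distance of caster from where it was at the start of the episode above 0.02 m).
It fails at once if the offcut is shifted more than 20 mm (distance of offcut from where it was at the start of the episode above 0.02 m).
It also fails if it takes over 72 s, if anything falls off the work surface, if the arm or the gripper's body presses on something with over 40 N, if the wrist force passes 120 N, or if a joint passes its speed limit or range.

## Working session

There is one attempt and no reset: what is moved stays moved. The work goes in short steps, Python scripts to look and compute and a shell command to move; the robot and the scene stay as the last step left them, time stands still between calls to the robot, and variables do not carry over. Pictures are saved under pics/ and viewed, at most 10 in all, crops included, and the job is handed in when it is done.

```bash
ls; mkdir -p pics; python3 - <<'E'
from rig import ctrl
import cv2,json
for n in ("scene","top"):
    c=ctrl.capture(n); cv2.imwrite(f"pics/{n}0.png",c["image"][:,:,::-1])
    print(n,c["intrinsics"],c["rvec"],c["tvec"])
s=ctrl.sense();print(s["eef_pos"],s["ee_rot"],s["grip_width"],s["time_s"])
E
```

```text
pics
scene [[401.62804429   0.         244.53232547]
 [  0.         401.62804429 193.0300137 ]
 [  0.           0.           1.        ]] [ 1.89260434  1.64158279 -0.64904461] [ -58.42176898 -334.27859484 1553.86460345]
top [[356.37557116   0.         260.08442873]
 [  0.         356.37557116 193.59330662]
 [  0.           0.           1.        ]] [ 2.16233662 -2.20371055  0.03696303] [  15.16829759  537.47699225 1205.0507988 ]
[ 152.50503241 -502.12932185  230.79002013] [-5.71818935e-04  9.89154273e-01  1.46879189e-01  3.21038465e-05] 0.9997052491531675 0.1
```

View pics/scene0.png

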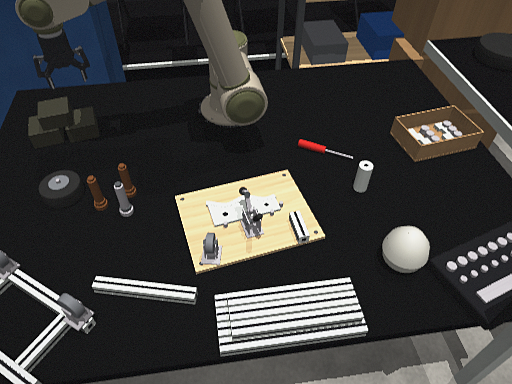

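View pics/top0.png

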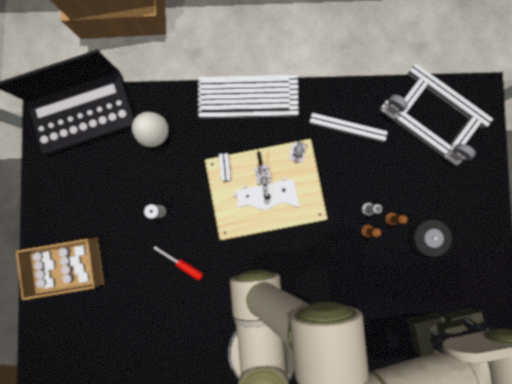

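The scene picture shows a silver pin at (122,199) and two brown ones at (97,193) and (127,179). In the top picture these are silver (372,209) and brown (371,231) and (397,219). The standoff is at scene (363,177) and the board is mid-picture. By the description (steel) the stylus is the silver one, so I'll check it in a crop.

```bash
python3 - <<'E'
import cv2,numpy as np
a=cv2.imread("pics/top0.png");b=cv2.imread("pics/scene0.png")
r=lambda im,x,y,w,h,k:cv2.resize(im[y:y+h,x:x+w],None,fx=k,fy=k,interpolation=cv2.INTER_CUBIC)
cv2.imwrite("pics/topboard.png",r(a,196,130,144,112,5))   # 720x560
p=r(a,350,190,70,56,5.0); q=r(b,80,155,70,65,5.0)
h=max(p.shape[0],q.shape[0]);o=np.zeros((h,p.shape[1]+q.shape[1],3),np.uint8);o[:p.shape[0],:p.shape[1]]=p;o[:q.shape[0],p.shape[1]:]=q
cv2.imwrite("pics/sty.png",o)
cv2.imwrite("pics/sceneboard.png",r(b,170,165,160,110,5))
E
```

```text
(no output)
```

View pics/topboard.png

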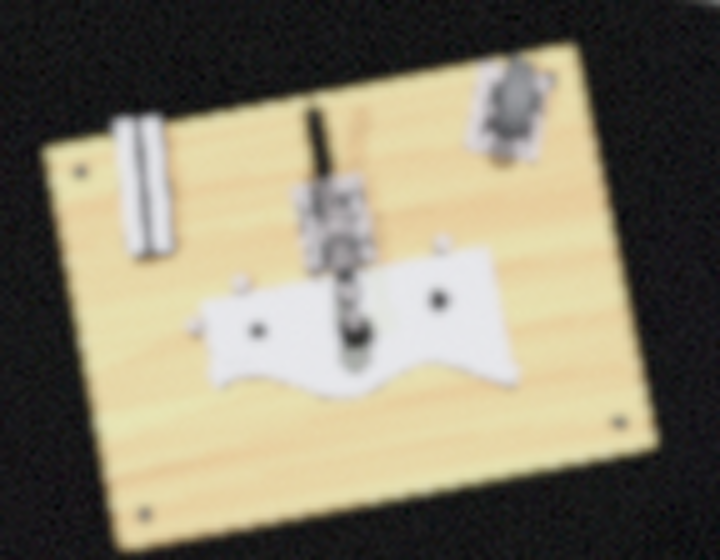

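View pics/sty.png

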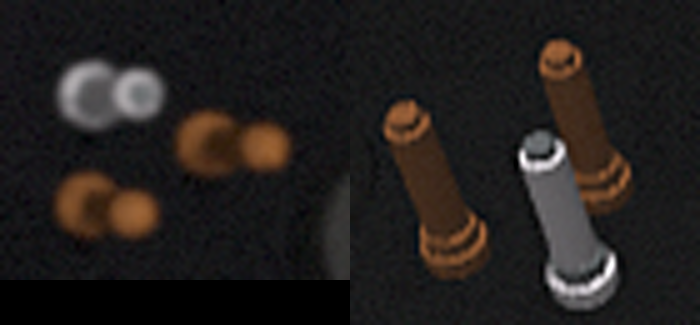

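View pics/sceneboard.png

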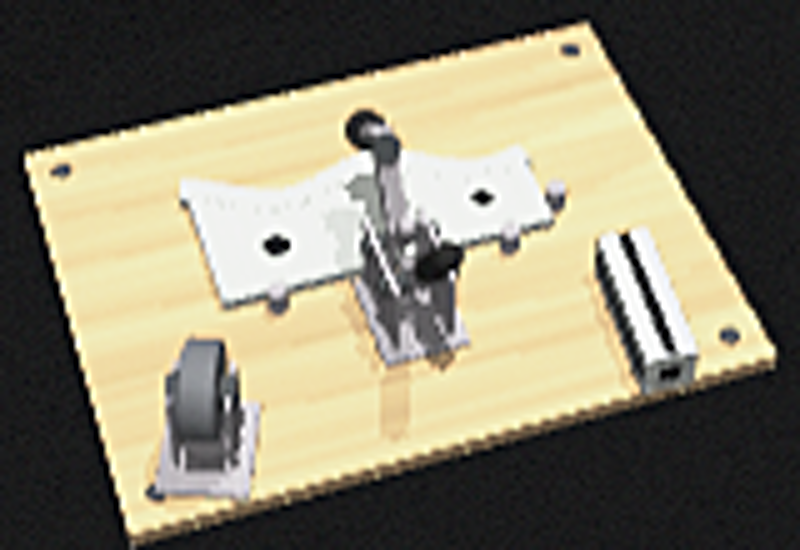

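The choice holds: the silver one with the bright collar ring is the stylus (foot at top crop (95,95), top at (138,94)). The board crop shows the template with its wide end at image right, and the open handle at (315,140).

```bash
cat > h.py <<'E'
import numpy as np,cv2
from scipy.optimize import least_squares
from rig import ctrl
C={"scene":(np.array([[401.628,0,244.532],[0,401.628,193.03],[0,0,1]]),np.array([1.89260434,1.64158279,-0.64904461]),np.array([-58.42176898,-334.27859484,1553.86460345])),
"top":(np.array([[356.37557,0,260.08443],[0,356.37557,193.5933],[0,0,1]]),np.array([2.16233662,-2.20371055,0.03696303]),np.array([15.16829759,537.47699225,1205.0507988]))}
def proj(n,P):
    K,r,t=C[n]; return cv2.projectPoints(np.array(P,float).reshape(-1,1,3),r,t,K,None)[0].reshape(-1,2)
def back(n,uv,z):
    K,r,t=C[n];R=cv2.Rodrigues(r)[0];d=R.T@np.linalg.inv(K)@np.array([uv[0],uv[1],1.]);o=-R.T@t
    return o+d*(z-o[2])/d[2]
def wave(y): return -30+.12*y+10*np.cos(2*np.pi*(y+45)/120)
def tf(p,q): # board/template planar pose (x,y,yaw) on local points
    c,s=np.cos(p[2]),np.sin(p[2]);q=np.atleast_2d(np.array(q,float))
    return np.c_[p[0]+c*q[:,0]-s*q[:,1],p[1]+s*q[:,0]+c*q[:,1],q[:,2]]
E
python3 - <<'E'
from h import *
tb=lambda l:np.array(l,float)/5+[195.6,129.6]
sb=lambda l:np.array(l,float)/5+[169.6,164.6]
B=[[170,185,12],[170,-185,12],[-110,-185,12],[-110,185,12]]
bt=tb([[42,148],[577,42],[660,443],[117,552]]); bs=sb([[773,350],[130,533],[22,152],[590,22]])
T=[[45,100,22],[45,-100,22],[-51.7,-100,22],[-15.4,100,22]]
tt=tb([[200,303],[490,247],[517,385],[217,386]]); ts=sb([[553,222],[222,303],[180,183],[530,155]])
def fit(L,a,b,n):
    for w in ((1,0),(0,1),(1,1)):
        f=lambda p:np.r_[w[0]*(proj("top",tf(p,L))-a).ravel(),w[1]*(proj("scene",tf(p,L))-b).ravel()]
        r=least_squares(f,[450,0,0.1]);print(n,w,r.x.round(3),"res",np.abs(r.fun).max().round(2))
    return r.x
pb=fit(B,bt,bs,"board");pt=fit(T,tt,ts,"templ")
o=[349.6,189.6];print("foot",back("top",np.array([95,95])/5+o,14)[:2],"top",back("top",np.array([138,94])/5+o,116)[:2])
o=[79.6,154.6];print("s top",back("scene",np.array([541-350,147])/5+o,116)[:2],"s foot",back("scene",np.array([232,283])/5+o,10)[:2])
for n,q in (("brown1",(371,231)),("brown2",(397,219)),("standoff",(150,212))):print(n,back("top",np.array(q),14)[:2])
for th in (0,1.):
    a=1-th;print("grip",tf(pb,[[90+75*np.cos(a)-8*np.sin(a),0,57+75*np.sin(a)+8*np.cos(a)]]))
# check grip tip
a=1.;print("tip proj",proj("top",tf(pb,[[90+94*np.cos(a),0,57+94*np.sin(a)]])),"seen",tb([[315,112]]))
E
```

```text
board (1, 0) [ 5.25061e+02 -1.83310e+01  1.76000e-01] res 1.1
board (0, 1) [ 5.24575e+02 -1.91170e+01  1.74000e-01] res 0.76
board (1, 1) [ 5.24815e+02 -1.88030e+01  1.75000e-01] res 1.19
templ (1, 0) [ 5.24249e+02 -1.86910e+01  1.69000e-01] res 0.42
templ (0, 1) [ 5.30608e+02 -1.81900e+01  1.47000e-01] res 1.55
templ (1, 1) [ 5.27058e+02 -1.82850e+01  1.59000e-01] res 1.99
foot [ 479.49101047 -362.5434437 ] top [ 478.84409744 -360.49038205]
s top [ 481.11733598 -362.29712658] s foot [ 490.17898909 -362.64298919]
brown1 [ 403.64953384 -367.96388869]
brown2 [ 442.56016175 -456.80174573]
standoff [481.73196533 384.78671693]
grip [[646.70905108   2.78249003 124.43274231]]
grip [[687.28683038   9.96812384  65.        ]]
tip proj [[258.24472701 150.9955018 ]] seen [[258.6 152. ]]
```

Both cameras agree on the board: (525, -19), yaw 0.175. The template lies at the same pose. The stylus is at (480, -361), measured from foot and top. I'll shut the gripper and head over the handle.

```bash
python3 -m inch '0 0 0 0 0 1.15; 18 -13 0 0 0 0; 20 -14.3 0 0 0 0; 20 -14.3 0 0 0 0; 20 -14.3 0 0 0 0; 20 -14.3 0 0 0 0; 20 -14.3 0 0 0 0; 20 -14.3 0 0 0 0; 20 -14.3 0 0 0 0; 20 -14.3 0 0 0 0' 0 40
python3 -m inch '20 -14.3 0 0 0 0; 20 -14.3 0 0 0 0; 20 -14.3 0 0 0 0; 20 -14.3 0 0 0 0; 20 -14.3 0 0 0 0; 20 -14.3 0 0 0 0; 20 -14.3 0 0 0 0; 20 -14.3 0 0 0 0; 20 -14.3 0 0 0 0; 20 -14.3 0 0 0 0'
cat >> h.py <<'E'
B=np.array([524.7,-18.7,0.1745])
from scipy.spatial.transform import Rotation as Ro
def todo(target):
    """remaining move in tool axes, plus turn (tool rotvec, 6deg units) to point down with tool x along board x"""
    s=ctrl.sense();q=np.array(s["ee_rot"]);R=Ro.from_quat(q[[1,2,3,0]])
    c,sn=np.cos(B[2]),np.sin(B[2]);D=Ro.from_matrix(np.array([[c,sn,0],[sn,-c,0],[0,0,-1.]]))
    d=R.inv().apply(np.array(target)-s["eef_pos"])
    print("t",round(s["time_s"],2),"tcp",np.round(s["eef_pos"],1),"d",d.round(1),"turn",np.round(np.degrees((R.inv()*D).as_rotvec())/6,2),"F",np.round(s["force"],1),"w",round(s["grip_width"],3))
E
python3 -c "
from h import *
todo([646.7,2.8,190])"
```

```text
time_s: 0.93
eef_pos: [306.3, -344.9, 231.1]
ee_rot: [-0.0, 0.996, 0.087, -0.0]
force: [-0.4, 0.5, 0.1]
grip_width: -0.004
grip_force: 0.0
time_s: 1.77
eef_pos: [478.5, -169.4, 231.0]
ee_rot: [-0.0, 0.996, 0.087, -0.0]
force: [-0.0, -1.0, -0.1]
grip_width: -0.001
grip_force: 0.0
t 1.77 tcp [ 478.5 -169.4  231. ] d [ 195.5 -140.3   41. ] turn [-0.  0. -0.] F [-0.  -1.  -0.1] w -0.001
```

```bash
python3 -m inch '18 -14.5 4 0 0 0; 18 -14.5 4 0 0 0; 18 -14.5 4 0 0 0; 18 -14.5 4 0 0 0; 18 -14.5 4 0 0 0; 18 -14.5 4 0 0 0; 18 -14.5 4 0 0 0; 18 -14.5 4 0 0 0; 18 -14.5 4 0 0 0; 12.6 -10 5 0 0 0'
python3 -m inch '0 0 10 0 0 0; 0 0 10 0 0 0; 0 0 10 0 0 0; 0 0 10 0 0 0; 0 0 10 0 0 0; 0 0 8 0 0 0; 0 0 5 0 0 0; 0 0 0 0 0 0; 0 0 0 0 0 0; 0 0 0 0 0 0'
python3 -c "
from h import *
todo(tf(B,[[112.8,0,124.4]])[0])
im=ctrl.capture('scene')['image'][140:270,170:330,::-1]
cv2.imwrite('pics/p1.png',cv2.resize(im,None,fx=4,fy=4))"
```

```text
time_s: 2.6
eef_pos: [626.2, -0.2, 189.7]
ee_rot: [-0.0, 0.996, 0.088, -0.0]
force: [-0.0, -1.7, 0.1]
grip_width: 0.004
grip_force: 0.0
time_s: 3.43
eef_pos: [625.7, -1.9, 127.9]
ee_rot: [0.0, 0.996, 0.087, 0.001]
force: [-0.3, 0.6, 0.4]
grip_width: -0.003
grip_force: 0.0
t 3.43 tcp [625.7  -1.9 127.9] d [10.4 -1.   3.5] turn [ 0.   -0.01 -0.  ] F [-0.3  0.6  0.4] w -0.003
```

View pics/p1.png

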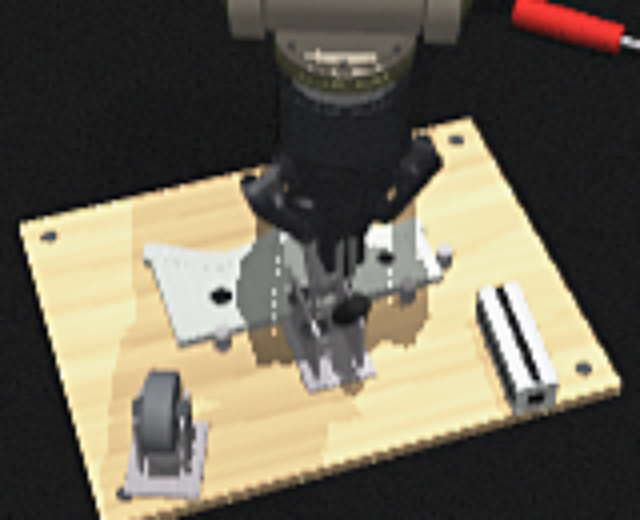

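The fingers stand just on the near side of the black grip tip at (350,308), as intended. Now I'll push along the handle's arc.

```bash
python3 -m inch '5 -0.5 1.7 0 0 0; 5 -0.5 1.8 0 0 0; 6.4 0 4 0 0 0; 6.4 0 4 0 0 0; 5.4 0 5.2 0 0 0; 5.4 0 5.3 0 0 0; 4.3 0 6.1 0 0 0; 4.3 0 6.2 0 0 0; 3 0 6.9 0 0 0; 2.9 0 7 0 0 0'
python3 -m inch '1 0 3.6 0 0 0; 0.9 0 3.7 0 0 0; 0.6 0 3.7 0 0 0; 0.6 0 3.7 0 0 0; 0 0 1 0 0 0; 0 0 0 0 0 0; 0 0 0 0 0 0; 0 0 0 0 0 0; 0 0 0 0 0 0; 0 0 0 0 0 0'
python3 -c "
from h import *
todo(tf(B,[[154,0,65]])[0])"
```

```text
time_s: 4.32
eef_pos: [673.2, 7.6, 78.7]
ee_rot: [0.0, 0.996, 0.087, 0.0]
force: [-1.1, -0.1, 3.1]
grip_width: 0.002
grip_force: 1.6
time_s: 5.15
eef_pos: [675.4, 7.9, 64.6]
ee_rot: [0.0, 0.996, 0.087, -0.0]
force: [-5.4, -0.0, 10.6]
grip_width: -0.001
grip_force: 5.1
t 5.15 tcp [675.4   7.9  64.6] d [ 0.9  0.1 -0.4] turn [ 0.  0. -0.] F [-5.4 -0.  10.6] w -0.001
```

```bash
python3 -m inch '0 0 -10 0 0 0; 0 0 -20 0 0 0; 0 0 -25 0 0 0; 0 0 -25 0 0 0; 0 0 -25 0 0 0; 0 0 -25 0 0 0; 0 0 -20 0 0 0; -8 10 0 0 0 0; -15 19.5 0 0 0 0; -16 20.5 0 0 0 0' - 
python3 -m inch '-16 20.5 0 0 0 0; -16 20.5 0 0 0 0; -16 20.5 0 0 0 0; -16 20.5 0 0 0 0; -16 20.5 0 0 0 0; -16 20.5 0 0 0 0; -16 20.5 0 0 0 0; -16 20.5 0 0 0 0; -16 20.5 0 0 0 0; -16 20.5 0 0 0 0' 1
python3 -c "
from h import *
todo([480,-361.5,66])
im=ctrl.capture('scene')['image'][120:280,60:330,::-1]
cv2.imwrite('pics/p2.png',cv2.resize(im,None,fx=2.9,fy=2.9))"
```

```text
time_s: 5.98
eef_pos: [645.5, -47.9, 213.6]
ee_rot: [0.0, 0.996, 0.088, 0.0]
force: [0.7, -0.1, -0.8]
grip_width: 0.001
grip_force: 0.0
time_s: 6.82
eef_pos: [523.1, -278.6, 213.6]
ee_rot: [-0.0, 0.996, 0.087, -0.0]
force: [0.3, -0.2, 0.5]
grip_width: 0.999
grip_force: 0.0
t 6.82 tcp [ 523.1 -278.6  213.6] d [-56.8  74.2 147.6] turn [-0.  0. -0.] F [ 0.3 -0.2  0.5] w 0.999
```

View pics/p2.png

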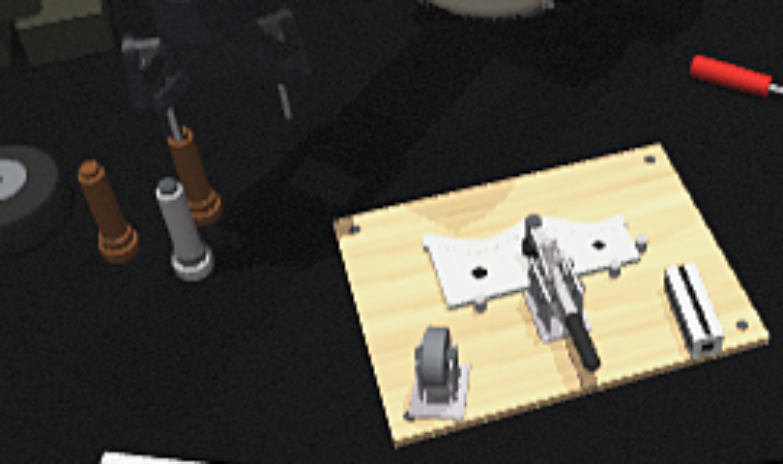

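The clamp is closed: the black grip lies level at (585,345). The template looks unmoved. Now over the stylus and down.

```bash
python3 -m inch '-11.4 14.8 4 0 0 0; -11.4 14.8 8 0 0 0; -11.4 14.8 10 0 0 0; -11.4 14.8 10 0 0 0; -7.2 10 10 0 0 0; -4 5 8 0 0 0; 0 0 10 0 0 0; 0 0 10 0 0 0; 0 0 0 0 0 0; 0 0 0 0 0 0'
python3 -c "
from h import *
todo([480,-361.5,66])
c=ctrl.capture('top');im=c['image'][170:260,320:450,::-1];d=ctrl.capture('scene')['image'][130:220,60:190,::-1]
cv2.imwrite('pics/p3.png',cv2.resize(np.vstack([im,d]),None,fx=3.3,fy=3.3))"
```

```text
time_s: 7.7
eef_pos: [481.3, -359.6, 143.0]
ee_rot: [-0.0, 0.996, 0.088, -0.0]
force: [-0.2, 0.1, 0.6]
grip_width: 1.005
grip_force: 0.0
t 7.7 tcp [ 481.3 -359.6  143. ] d [-1.5  1.7 77. ] turn [-0.01  0.    0.01] F [-0.2  0.1  0.6] w 1.005
```

View pics/p3.png

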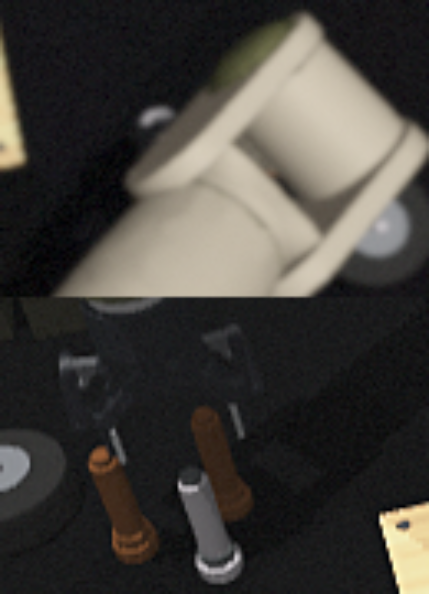

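The fingertips, at (118,460) and (238,435) in the lower half, straddle the stylus top at (190,473), and the brown ones are clear. Going down and gripping.

```bash
python3 -m inch '-1.5 1.7 8 0 0 0; 0 0 10 0 0 0; 0 0 10 0 0 0; 0 0 10 0 0 0; 0 0 10 0 0 0; 0 0 10 0 0 0; 0 0 9 0 0 0; 0 0 6 0 0 0; 0 0 4 0 0 0; 0 0 0 0 0 0'
python3 -m inch '0 0 0 0 0 0; 0 0 0 0 0 0; 0 0 0 0 0 0; 0 0 0 0 0 0; 0 0 0 0 0 0; 0 0 0 0 0 0; 0 0 0 0 0 0; 0 0 0 0 0 0; 0 0 0 0 0 0; 0 0 0 0 0 0' 0 60
python3 -m inch '0 0 -3 0 0 0; 0 0 -6 0 0 0; 0 0 -10 0 0 0; 0 0 -10 0 0 0; 0 0 -10 0 0 0; 0 0 -10 0 0 0; 0 0 -6 0 0 0; 0 0 0 0 0 0; 0 0 0 0 0 0; 0 0 0 0 0 0'
python3 -c "
from h import *
todo([480,-361.5,66])
im=ctrl.capture('scene')['image'][120:220,60:190,::-1]
cv2.imwrite('pics/p4.png',cv2.resize(im,None,fx=5,fy=5,interpolation=2))"
```

```text
time_s: 8.63
eef_pos: [479.5, -362.3, 65.5]
ee_rot: [-0.0, 0.996, 0.087, -0.0]
force: [0.6, 0.9, 0.3]
grip_width: 0.998
grip_force: 0.0
time_s: 9.47
eef_pos: [479.9, -362.7, 66.8]
ee_rot: [0.0, 0.996, 0.087, 0.0]
force: [-0.2, 0.3, 5.9]
grip_width: 0.286
grip_force: 58.7
time_s: 10.3
eef_pos: [479.5, -362.3, 120.9]
ee_rot: [-0.0, 0.996, 0.087, -0.0]
force: [-0.6, -0.1, -3.0]
grip_width: 0.291
grip_force: 59.0
t 10.3 tcp [ 479.5 -362.3  120.9] d [ 0.6 -0.6 54.9] turn [-0.01  0.01 -0.  ] F [-0.6 -0.1 -3. ] w 0.291
```

View pics/p4.png

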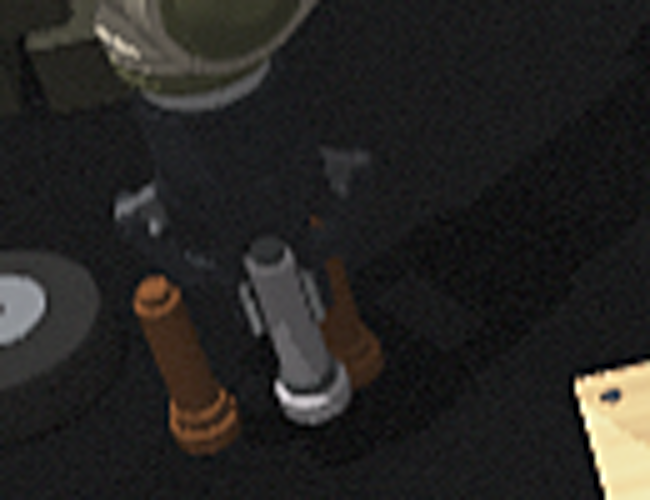

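Held upright: opening fits the 26 mm barrel and the weight reads 3 N. Now I'll work out the tracing path in board axes.

```bash
cat >> h.py <<'E'
def path(off):
    u=np.linspace(-99,99,4000);s=(wave(u+.01)-wave(u-.01))/.02;n=np.sqrt(1+s*s)
    return u-off*(-s)/n, wave(u)-off/n   # board y, x of centre offset to -x side
def px(y,off=17):
    a,b=path(off);return np.interp(y,a,b)
E
python3 - <<'E'
from h import *
todo(tf(B,[[px(-88)-12,-88,100]])[0])
o=[59.6,119.6]
print(back("scene",np.array([268,249])/5+o,172),back("scene",np.array([312,401])/5+o,60))
a,b=path(17);print(a[0],a[-1])
ys=np.arange(-88,117,4.);x=np.interp(ys,a,b)
print(list(zip(ys,x.round(1),np.r_[np.diff(x),0].round(1))))
E
```

```text
t 10.35 tcp [ 479.5 -362.2  120.8] d [  26.6 -242.5   21. ] turn [-0.01  0.01 -0.  ] F [ 0.7  0.1 -2.7] w 0.293
[ 481.26533071 -361.26614877  172.        ] [ 489.74521664 -362.9599641    60.        ]
-94.38897215395731 92.98948756214443
[(np.float64(-88.0), np.float64(-65.6), np.float64(1.7)), (np.float64(-84.0), np.float64(-63.8), np.float64(2.0)), (np.float64(-80.0), np.float64(-61.9), np.float64(2.2)), (np.float64(-76.0), np.float64(-59.6), np.float64(2.4)), (np.float64(-72.0), np.float64(-57.2), np.float64(2.5)), (np.float64(-68.0), np.float64(-54.7), np.float64(2.6)), (np.float64(-64.0), np.float64(-52.1), np.float64(2.5)), (np.float64(-60.0), np.float64(-49.6), np.float64(2.4)), (np.float64(-56.0), np.float64(-47.2), np.float64(2.1)), (np.float64(-52.0), np.float64(-45.1), np.float64(1.7)), (np.float64(-48.0), np.float64(-43.5), np.float64(1.1)), (np.float64(-44.0), np.float64(-42.4), np.float64(0.3)), (np.float64(-40.0), np.float64(-42.1), np.float64(-0.5)), (np.float64(-36.0), np.float64(-42.6), np.float64(-1.0)), (np.float64(-32.0), np.float64(-43.6), np.float64(-1.4)), (np.
[... 1388 characters left out ...]
, np.float64(1.7)), (np.float64(72.0), np.float64(-29.1), np.float64(1.1)), (np.float64(76.0), np.float64(-28.0), np.float64(0.3)), (np.float64(80.0), np.float64(-27.7), np.float64(-0.5)), (np.float64(84.0), np.float64(-28.2), np.float64(-1.0)), (np.float64(88.0), np.float64(-29.2), np.float64(-1.4)), (np.float64(92.0), np.float64(-30.6), np.float64(-0.4)), (np.float64(96.0), np.float64(-30.9), np.float64(0.0)), (np.float64(100.0), np.float64(-30.9), np.float64(0.0)), (np.float64(104.0), np.float64(-30.9), np.float64(0.0)), (np.float64(108.0), np.float64(-30.9), np.float64(0.0)), (np.float64(112.0), np.float64(-30.9), np.float64(0.0)), (np.float64(116.0), np.float64(-30.9), np.float64(0.0))]
```

```bash
python3 -m inch '1 -10 0 0 0 0; 2 -20 0 0 0 0; 2.4 -22 0 0 0 0; 2.4 -22 0 0 0 0; 2.4 -22 0 0 0 0; 2.4 -22 0 0 0 0; 2.4 -22 0 0 0 0; 2.4 -22 0 0 0 0; 2.4 -22 0 0 0 0; 2 -20 0 0 0 0'
python3 -m inch '1.5 -15 3 0 0 0; 1.5 -12 6 0 0 0; 1 -7 8 0 0 0; 0.8 -3 8 0 0 0; 0 -0.5 7 0 0 0; 0 0 5 0 0 0; 0 0 3 0 0 0; 0 0 0 0 0 0; 0 0 0 0 0 0; 0 0 0 0 0 0'
python3 -c "
from h import *
todo(tf(B,[[px(-90),-90,80.5]])[0])
todo(tf(B,[[px(-90,20),-90,80.5]])[0])"
```

```text
time_s: 11.18
eef_pos: [465.2, -155.8, 121.1]
ee_rot: [-0.0, 0.996, 0.087, -0.0]
force: [0.2, 0.4, -3.1]
grip_width: 0.29
grip_force: 59.1
time_s: 12.02
eef_pos: [464.2, -120.4, 81.6]
ee_rot: [0.0, 0.996, 0.087, 0.0]
force: [0.1, -1.0, -2.7]
grip_width: 0.29
grip_force: 59.1
t 12.02 tcp [ 464.2 -120.4   81.6] d [10.9  0.3  1.1] turn [ 0.   -0.   -0.01] F [ 0.1 -1.  -2.7] w 0.29
t 12.02 tcp [ 464.2 -120.4   81.6] d [7.7 0.3 1.1] turn [ 0.   -0.   -0.01] F [ 0.1 -1.  -2.7] w 0.29
```

```bash
python3 -m inch '2 0 0.5 0 0 0; 3 0 0.5 0 0 0; 2 0 0 0 0 0; 1 0 0 0 0 0; 1 0 0 0 0 0; 1 0 0 0 0 0; 0.9 0 0 0 0 0; 0 0 0 0 0 0; 0 0 0 0 0 0; 0 0 0 0 0 0'
cat > f.py <<'E'
from h import *
import sys
y=float(sys.argv[1]);F=[]
for i in range(3): F.append(ctrl.sense()["force"]);ctrl.capture("top")
c,s=np.cos(B[2]),np.sin(B[2]);f=np.mean(F,0);print("board force",(c*f[0]+s*f[1]).round(2),(-s*f[0]+c*f[1]).round(2),f[2].round(2))
todo(tf(B,[[px(y),y,80.5]])[0])
E
python3 f.py -90
```

```text
time_s: 12.85
eef_pos: [474.6, -118.1, 80.4]
ee_rot: [-0.0, 0.996, 0.087, -0.0]
force: [-1.4, -0.5, -2.9]
grip_width: 0.291
grip_force: 59.1
board force -1.1 -0.11 -2.48
t 13.0 tcp [ 474.6 -118.1   80.4] d [ 0.2  0.8 -0.1] turn [-0.  0. -0.] F [-1.6 -0.2 -2.5] w 0.289
```

Contact is confirmed, about 1.3 N, which matches a 2–3 mm yield. Now the trace, in 4 mm steps.

```bash
python3 -m inch '1.2 -2 0 0 0 0; 1.8 -4 0 0 0 0; 2 -4 0 0 0 0; 2.2 -4 0 0 0 0; 2.4 -4 0 0 0 0; 2.5 -4 0 0 0 0; 2.6 -4 0 0 0 0; 2.5 -4 0 0 0 0; 2.4 -4 0 0 0 0; 2.1 -4 0 0 0 0'
python3 f.py -52
```

```text
time_s: 13.83
eef_pos: [489.7, -76.5, 80.4]
ee_rot: [0.0, 0.996, 0.087, -0.0]
force: [-1.3, 0.4, -2.6]
grip_width: 0.287
grip_force: 59.1
board force -1.56 0.89 -2.7
t 13.98 tcp [489.6 -76.6  80.4] d [-0.5  1.1 -0.1] turn [-0.  0.  0.] F [-1.1  0.8 -2.3] w 0.285
```

```bash
python3 -m inch '1.7 -4 0 0 0 0; 1 -4 0 0 0 0; 0.2 -4 0 0 0 0; -0.5 -4 0 0 0 0; -1 -4 0 0 0 0; -1.4 -4 0 0 0 0; -1.5 -4 0 0 0 0; -1.6 -4 0 0 0 0; -1.6 -4 0 0 0 0; -1.5 -4 0 0 0 0'
python3 f.py -12
```

```text
time_s: 14.82
eef_pos: [476.3, -38.3, 80.4]
ee_rot: [0.0, 0.996, 0.087, 0.0]
force: [-0.7, -2.5, -2.5]
grip_width: 0.288
grip_force: 58.9
board force -1.38 -1.41 -2.78
t 14.97 tcp [476.3 -38.3  80.4] d [-0.1  1.1 -0.1] turn [-0.  0.  0.] F [-1.8 -0.8 -3.4] w 0.289
```

```bash
python3 -m inch '-1.3 -4 0 0 0 0; -1.1 -4 0 0 0 0; -0.9 -4 0 0 0 0; -0.6 -4 0 0 0 0; -0.3 -4 0 0 0 0; 0 -4 0 0 0 0; 0.3 -4 0 0 0 0; 0.6 -4 0 0 0 0; 0.9 -4 0 0 0 0; 1.2 -4 0 0 0 0'
python3 f.py 28
```

```text
time_s: 15.8
eef_pos: [468.3, 1.0, 80.4]
ee_rot: [-0.0, 0.996, 0.087, -0.0]
force: [-1.5, -0.4, -2.8]
grip_width: 0.288
grip_force: 59.0
board force -1.44 0.02 -3.05
t 15.95 tcp [468.4   1.   80.4] d [-0.6  1.2 -0.1] turn [-0.  0.  0.] F [-1.5 -0.1 -3.1] w 0.289
```

From 28: 1.5, 1.7, 2, 2.2, 2.4, 2.5, 2.6, 2.5, 2.4, 2.1.

```bash
python3 -m inch '1.5 -4 0 0 0 0; 1.7 -4 0 0 0 0; 2 -4 0 0 0 0; 2.2 -4 0 0 0 0; 2.4 -4 0 0 0 0; 2.5 -4 0 0 0 0; 2.6 -4 0 0 0 0; 2.5 -4 0 0 0 0; 2.4 -4 0 0 0 0; 2.1 -4 0 0 0 0'
python3 f.py 68
```

```text
time_s: 16.78
eef_pos: [483.2, 44.2, 80.4]
ee_rot: [0.0, 0.996, 0.087, -0.0]
force: [-1.2, -0.8, -3.7]
grip_width: 0.292
grip_force: 59.0
board force -1.74 0.29 -3.13
t 16.93 tcp [483.   44.   80.4] d [-0.6  1.  -0.1] turn [-0. -0.  0.] F [-0.7  1.2 -2.4] w 0.29
```

```bash
python3 -m inch '1.6 -4 0 0 0 0; 1 -4 0 0 0 0; 0.2 -4 0 0 0 0; -0.5 -4 0 0 0 0; -1 -4 0 0 0 0; -1.4 -4 0 0 0 0; -0.6 -2 0 0 0 0; 0 0 0 0 0 0; 0 0 0 0 0 0; 0 0 0 0 0 0'
python3 f.py 94
```

```text
time_s: 17.77
eef_pos: [477.8, 69.2, 80.4]
ee_rot: [-0.0, 0.996, 0.087, 0.0]
force: [-1.0, -0.8, -2.6]
grip_width: 0.291
grip_force: 59.1
board force -1.25 -0.28 -2.83
t 17.92 tcp [477.8  69.1  80.4] d [-0.   0.6 -0.1] turn [-0.  0. -0.] F [-0.9 -1.2 -1.9] w 0.29
```

```bash
python3 -m inch '-4 -1 0 0 0 0; -6 -4 0 0 0 0; -6 -7 0 0 0 0; -4 -8 0 0 0 0; 0 -8 0 0 0 0; 0 -7 0 0 0 0; 0 -4 0 0 0 0; 0 -2 0 0 0 0; 0 0 0 0 0 0; 0 0 0 0 0 0'
python3 -m inch '0 0 0.5 0 0 0; 0 0 0.5 0 0 0; 0 0 0.3 0 0 0; 0 0 0.2 0 0 0; 0 0 0 0 0 0; 0 0 0 0 0 0; 0 0 0 0 0 0; 0 0 0 0 0 0; 0 0 0 0 0 0; 0 0 0 0 0 0'
python3 f.py 94
```

```text
time_s: 18.75
eef_pos: [451.1, 106.2, 80.4]
ee_rot: [0.0, 0.996, 0.087, 0.0]
force: [0.1, -0.3, -3.0]
grip_width: 0.288
grip_force: 59.1
time_s: 19.58
eef_pos: [451.0, 106.2, 78.9]
ee_rot: [0.0, 0.996, 0.087, -0.0]
force: [-0.3, -0.2, -3.5]
grip_width: 0.289
grip_force: 59.1
board force -0.18 -0.2 -2.98
t 19.73 tcp [451.  106.1  78.9] d [20.  41.7 -1.6] turn [ 0.  0. -0.] F [-0.4 -0.4 -3.4] w 0.287
```

```bash
python3 -m inch '0 0 0.3 0 0 0; 0 0 0.2 0 0 0; 0 0 0 0 0 0; 0 0 0 0 0 0; 0 0 0 0 0 0; 0 0 0 0 0 0; 0 0 0 0 0 0; 0 0 0 0 0 0; 0 0 0 0 0 0; 0 0 0 0 0 0'; python3 f.py 94|head -1
python3 -m inch '0 0 0.3 0 0 0; 0 0 0.2 0 0 0; 0 0 0 0 0 0; 0 0 0 0 0 0; 0 0 0 0 0 0; 0 0 0 0 0 0; 0 0 0 0 0 0; 0 0 0 0 0 0; 0 0 0 0 0 0; 0 0 0 0 0 0';  python3 f.py 94
```

```text
time_s: 20.57
eef_pos: [451.3, 106.1, 78.7]
ee_rot: [0.0, 0.996, 0.087, 0.0]
force: [-1.3, 0.2, 5.7]
grip_width: 0.289
grip_force: 59.6
board force -0.28 -0.18 5.13
time_s: 21.55
eef_pos: [451.7, 106.1, 78.7]
ee_rot: [0.0, 0.996, 0.087, 0.001]
force: [-0.5, -0.5, 9.6]
grip_width: 0.293
grip_force: 60.1
board force -0.46 0.1 9.39
t 21.7 tcp [451.7 106.1  78.7] d [19.3 41.6 -1.8] turn [ 0.   -0.02 -0.  ] F [0.3 0.3 8.8] w 0.291
```

It stands on the board. Ease off, open, rise.

```bash
python3 -m inch '0 0 -0.4 0 0 0; 0 0 0 0 0 0; 0 0 0 0 0 0; 0 0 0 0 0 0; 0 0 0 0 0 0; 0 0 0 0 0 0; 0 0 0 0 0 0; 0 0 0 0 0 0; 0 0 0 0 0 0; 0 0 0 0 0 0' - 20
python3 -m inch '0 0 0 0 0 0; 0 0 0 0 0 0; 0 0 0 0 0 0; 0 0 0 0 0 0; 0 0 0 0 0 0; 0 0 0 0 0 0; 0 0 0 0 0 0; 0 0 0 0 0 0; 0 0 0 0 0 0; 0 0 0 0 0 0' 1
python3 -m inch '0 0 -5 0 0 0; 0 0 -10 0 0 0; 0 0 -15 0 0 0; 0 0 -20 0 0 0; 0 0 -20 0 0 0; 0 0 -20 0 0 0; 0 0 -20 0 0 0; 0 0 -10 0 0 0; 0 0 0 0 0 0; 0 0 0 0 0 0'
python3 -c "
from h import *
im=ctrl.capture('scene')['image'][110:280,160:340,::-1]
cv2.imwrite('pics/p5.png',cv2.resize(im,None,fx=3.5,fy=3.5))"
```

```text
time_s: 22.53
eef_pos: [451.4, 106.1, 78.7]
ee_rot: [0.0, 0.996, 0.087, 0.001]
force: [0.5, -0.1, 7.0]
grip_width: 0.29
grip_force: 60.1
time_s: 23.37
eef_pos: [451.0, 106.1, 78.3]
ee_rot: [0.0, 0.996, 0.087, 0.0]
force: [-0.4, 0.8, -0.4]
grip_width: 1.002
grip_force: 0.0
time_s: 24.2
eef_pos: [450.9, 106.2, 198.4]
ee_rot: [0.0, 0.996, 0.087, 0.0]
force: [-0.3, 0.2, -0.1]
grip_width: 1.0
grip_force: 0.0
```

View pics/p5.png

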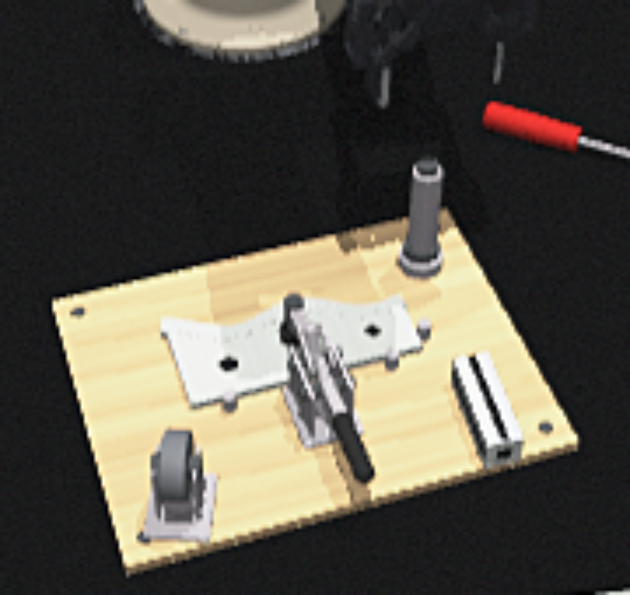

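The stylus stands upright on the board at (422,262), past the narrow end. The clamp is closed with its grip at (355,450), the template is in place, and the gripper is clear.

```bash
python3 -c "
from rig import ctrl
print(ctrl.finish_job())"
```

```text
the job is handed in; nothing more can be done
None
```

The job is handed in, with no verdict returned: the clamp is closed, the wavy edge was traced from the wide to the narrow end with the side force reading about 1–2 N at each check, and the stylus stands upright past the narrow end with nothing else visibly moved.

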